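Find the balance point of a counterweight arm

ROBOT

A 6-joint arm with a two-finger parallel gripper is mounted at the origin on a cart in front of the work surface, level with it; the furniture and walls round the work are solid. World frame = base frame: x ahead of the robot, y to its left, z up, the work surface at z = 0. Lengths are in mm, angles in rad, forces in N, time in s.
With the tool pointing down it reaches from about 300 to 775 mm from the base axis. Payload 14.6 kg.
Tool frame: the origin (TCP) lies at the very end of the fingers, on their centre line; the grasp point (between the pads) lies 19 mm behind it; z points along the fingers, y is the line along which they close (so a half turn about z gives the same grasp; the last joint's range is limited). The gripper opens to 94 mm and grips with 3 to 60 N. Pads are 16 mm wide; open, the fingers measure 119 mm over their backs; the gripper's body (75 mm by 177 mm) begins 78 mm behind the grasp point.
Start: joints at [1.233, 0.3, 1.521, -0, 1.321, -0.067], TCP at [147.124, 529.947, 205.446] pointing down, gripper open.
Joint ranges: [-3.03, 3.03], [-0.79, 2.21], [0.23, 2.52], [-1.04, 4.18], [0, 3.07], [-2.55, 2.55]. Speed limits (rad/s): [2.22, 2.22, 2.57, 3.14, 3.14, 3.14].

INTERFACE

Orientations are given as [roll, pitch, yaw] about the fixed x, y, z axes, in that order (R = Rz(yaw) Ry(pitch) Rx(roll)).
In Python, from cell import manip, camera, get_calibration gives the robot as it stands.
- The arm moves only by the tool arm_command, never from a script. Its argument "targets" is a list of rows, each an object of numbers: "hand": the opening, from -1 (shut) to 1 (fully open), so that 0 is half open; "x", "y", "z": the shift along the tool's x, y, z in m; "yaw": the turn about the tool's z in rad. In form: [{"hand": .., "x": .., "y": .., "z": .., "yaw": ..}, ...]. A call has 1 to 10 rows; each row shifts and turns the commanded pose from where the row before left it, along the tool's axes as they then stand; what a row does not reach is not made up. A row lasts 1/10 s, in which the tool goes at most 50 mm and 8.59 degrees, less where a joint would pass 70% of its speed; a pose out of reach is approached as far as the arm can. A call is refused whole if a number of a shift passes 0.05 or a number of a turn 0.15, either way. A call with a gripper value outside its range is refused whole. The fingers move at their own pace and stop on an object; "newtons" is the grip in N (left out, the last holds). Time passes only in rows, so rows that do not move let the fingers close. It gives the time, the measured TCP pose, the force, the opening and the grip force at its end, in the units of the state.
- manip.read_state(): the state, without advancing time (a new reading comes with each control period).
- camera(name): name is "side" or "top"; returns the picture (384x512x3 uint8, red, green, blue); there is no depth.
- get_calibration(name): a dict with "K" (3x3 intrinsics, pixels), "cam_to_world" (4x4, takes a point from camera to world coordinates). Camera axes: x right, y up, looking along -z (the intrinsics and any distortion apply to the point x, -y, -z); pixel columns grow to the right and rows downward; lengths in mm; the calibration is good to about 2 mm. A picture is of the moment at which its call begins. get_calibration takes no time and is no camera call.
- manip.sign_off(): hands the job in; it is judged then, once.
The state is a dict: "clock": time; "joints": joint angles; "qd": joint speeds; "effort": joint torques, N m; "eef_pos": TCP position; "eef_rot": TCP orientation; "wrist_force": force on the tool from outside, world axes, zero at the start; "moment": the same for the moment, N m; "finger_gap": finger opening in mm; "finger_force": force on a finger pad.
Only numpy, scipy, OpenCV 4.12 (cv2) and the standard library are available. Lean on these libraries where they do the work, as an engineer would, in place of code of your own. Each camera call takes 0.05 s, during which the arm holds its last target. There are 200 camera calls.

TASK

The wooden counterweight arm is stored in the low wooden rack, its bare end sticking out. Draw it out until it is wholly clear of the rack, lay it flat on the bench and let go of it; then pick it up afresh and lay it across the ridge of the fulcrum, counterweight on top, so that it stays balanced there level by itself, ready for its balance point to be marked. Leave the pencil, hinge, tin and tape roll where they are.

Things in the scene. Friction and masses are not known exactly. Their poses are not given: they have to be found in the camera images.
- rack: Low wooden rack screwed to the bench: a floorless tunnel 150 mm long (its x), 90 mm wide outside (plus 16 mm thin flanges at each side), 59 mm high; inside 72 mm wide, 50 mm high. The arm lies on the bench in it. Origin: centre of the tunnel at bench height; the mouth at x = -75 mm faces its -x (to the robot's right); the arm's bare end sticks out of it by 115 to 135 mm
- beam_centre (a point): Middle of the light wooden counterweight arm, a bar 280 mm long (x), 34 mm wide (y), 18 mm thick (z); this point lies half-way along, half-way up, 9 mm above its underside. The bare end is at x = -140 mm, the end carrying the counterweight at x = +140 mm, z points up. The bar alone weighs about 0.14 kg, evenly spread
- beam: The same wooden arm; origin in the middle of its underside, same axes
- beam_heavy_end (a point): Middle of the end face of the arm on the counterweight's side (x = +140 mm on the arm, half-way up)
- weight_mid (a point): Middle of the steel counterweight (about 0.16 kg, within a tenth), a saddle 26 mm along the arm, 48 mm wide, bridging over the arm to 30 mm above its underside, screw head on top to 39 mm. Locked: it cannot be slid. It sits 55 to 110 mm from the arm's middle, 6 mm higher. The balance point of the whole lies about 0.53 of the way from the arm's middle to this point
- fulcrum: Dark wooden fulcrum screwed to the bench: a foot 84 x 90 x 12 mm and on it an upright rail with slanted flanks and a flat ridge 18 mm wide (its x) and 80 mm long (its y), 46 mm above the bench. Origin: centre of the foot at bench height. The arm is to lie across the ridge, along the fulcrum's x, either way round
- ridge (a point): Middle of the flat top of the fulcrum's ridge, 46 mm above the bench; same axes as the fulcrum. The arm stays level when its balance point lies within about 8 mm of the ridge's middle line, else it tips. A bundle of boards, 98 mm high, stands upright on the bench to its right front
- pencil_mid (a point): Flat red pencil, 168 x 12 x 10 mm, lying on the bench between robot and rack; its centre. Not to be disturbed
- hinge_mid (a point): Steel hinge, 61 x 63 x 6 mm, lying flat at the front right of the bench; its centre. Not to be disturbed
- tin_mid (a point): Round flat tin, 73 mm across, 26 mm high, behind the fulcrum; its centre. Not to be disturbed
- roll_mid (a point): Roll of masking tape, 96 mm across, 24 mm high, lying flat at the back; its centre. Not to be disturbed

How it is judged (in metres and radians):
On the way:
1. the arm lies flat on the bench, wholly clear of the rack, and is let go (x of beam_heavy_end in the frame of rack below -0.077 m and height (world z) of beam_centre below 0.014 m and angle between beam's own z axis and vertical below 0.06 rad and contact force between beam and the fingers below 0.05 N), for 0.2 s.
At the end, for the whole second after the job is handed in: The arm rests level (within 0.06 rad) and still on the fulcrum's ridge alone, its middle 50 to 60 mm above the bench, right way up with its full weight on the fulcrum, its middle within 100 mm of the ridge's, lying across the ridge (within 0.45 rad of the fulcrum's x, either way round), released (angle between beam's own z axis and vertical below 0.06 rad and height (world z) of beam_centre between 0.05 and 0.06 m and contact force between beam and fulcrum above 2 N and horizontal distance between beam_centre and ridge below 0.1 m and angle between the x axis of beam and the x axis of fulcrum, either way round below 0.45 rad and linear speed of beam below 0.03 m/s and angular speed of beam below 0.3 rad/s); the robot touches nothing.
It fails at once if the pencil, hinge, tin or tape roll is moved by more than 4 cm (distance of any of pencil_mid, hinge_mid, tin_mid, roll_mid from where it was at the start of the episode above 0.04 m).
It also fails if it takes over 58 s, if anything falls off the work surface, if the arm or the gripper's body presses on something with over 40 N, if the wrist force passes 120 N, or if a joint passes its speed limit or range.

## Working session

There is one attempt and no reset: what is moved stays moved. The work goes in short steps, Python scripts to look and compute and a tool call to move; the robot and the scene stay as the last step left them, time stands still between calls to the robot, and variables do not carry over. Pictures are saved under pics/ and viewed, at most 13 in all, crops included, and the job is handed in when it is done.

Besides the shell and the picture viewer there is one more tool, called after ">>>" as name(argument=value, ...), one argument or row to a line, values as JSON. arm_command: Moves the arm, as the interface text tells. Its arguments: {"type":"object","properties":{"targets":{"type":"array"},"newtons":{"type":"number"}},"required":["targets"]}

```bash
mkdir -p pics
cat > h.py <<'E'
import numpy as np, cv2
from cell import manip, camera, get_calibration
def shot(name,fn,crop=None,s=1.5):
    im=camera(name)[:,:,::-1]
    if crop: a,b,c,d=crop; im=im[b:d,a:c]
    cv2.imwrite('pics/'+fn,cv2.resize(im,None,fx=s,fy=s,interpolation=cv2.INTER_CUBIC))
def px2w(name,u,v,z):
    c=get_calibration(name);K=np.array(c['K']);T=np.array(c['cam_to_world'])
    d=np.linalg.inv(K)@[u,v,1]; d=T[:3,:3]@(d*[1,-1,-1]); o=T[:3,3]
    return (o+d*(z-o[2])/d[2]).round(1)
def w2px(name,p):
    c=get_calibration(name);K=np.array(c['K']);T=np.array(c['cam_to_world'])
    q=T[:3,:3].T@(np.array(p)-T[:3,3]); q=K@(q*[1,-1,-1]); return (q[:2]/q[2]).round(1)
E
python3 - <<'E'
from h import *
shot('top','t0.png'); shot('side','s0.png')
for n in('top','side'):
    c=get_calibration(n); print(c)
s=manip.read_state(); print({k:np.round(v,3) for k,v in s.items()})
E
```

```text
{'K': array([[494.33757231,   0.        , 251.62491209],
       [  0.        , 494.33757231, 191.35634327],
       [  0.        ,   0.        ,   1.        ]]), 'cam_to_world': array([[ 1.02364355e-02,  9.86636273e-01, -1.62616362e-01,
         3.26164186e+02],
       [-9.99869524e-01,  1.21316444e-02,  1.06657198e-02,
         5.38080600e+00],
       [ 1.24959899e-02,  1.62485965e-01,  9.86631725e-01,
         1.41628304e+03],
       [ 0.00000000e+00,  0.00000000e+00,  0.00000000e+00,
         1.00000000e+00]])}
{'K': array([[462.8769141 ,   0.        , 255.46358146],
       [  0.        , 462.8769141 , 198.29748379],
       [  0.        ,   0.        ,   1.        ]]), 'cam_to_world': array([[ 9.78676522e-01,  1.04482730e-01, -1.76849156e-01,
         3.51472051e+02],
       [-2.05244331e-01,  4.63102078e-01, -8.62212984e-01,
        -1.14819533e+03],
       [-8.18715441e-03,  8.80124891e-01,  4.74671619e-01,
         6.82445835e+02],
       [ 0.00000000e+00,  0.00000000e+00,  0.00000000e+00,
         1.00000000e+00]])}
{'clock': np.float64(0.1), 'joints': array([ 1.233,  0.3  ,  1.522, -0.   ,  1.321, -0.067]), 'qd': array([ 0.001, -0.002, -0.003,  0.001, -0.001, -0.001]), 'effort': array([ 3.0000e-03, -5.3264e+01, -3.5329e+01,  7.1000e-02,  2.4000e-02,
        0.0000e+00]), 'eef_pos': array([147.054, 529.741, 204.963]), 'eef_rot': array([-3.141, -0.   ,  2.871]), 'wrist_force': array([-0.192, -0.539, -0.32 ]), 'moment': array([-0.007,  0.012,  0.013]), 'finger_force': np.float64(0.0), 'finger_gap': np.float64(94.256)}
```

View pics/t0.png

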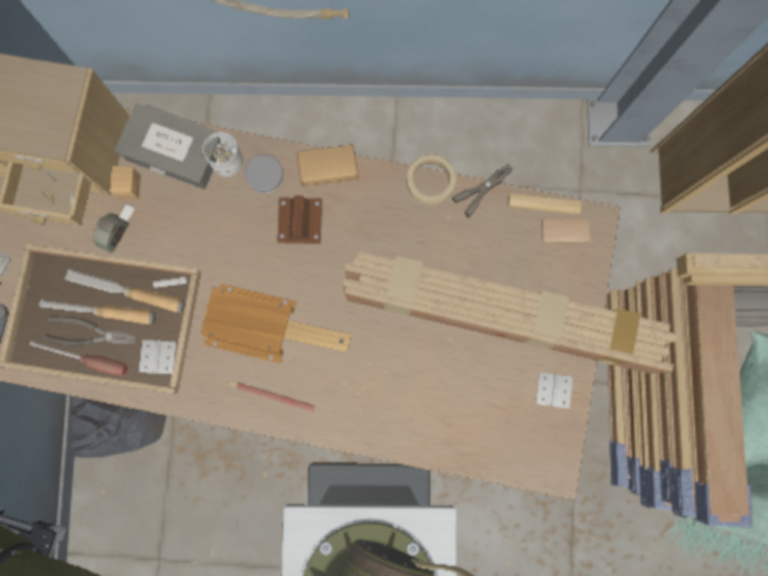

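View pics/s0.png

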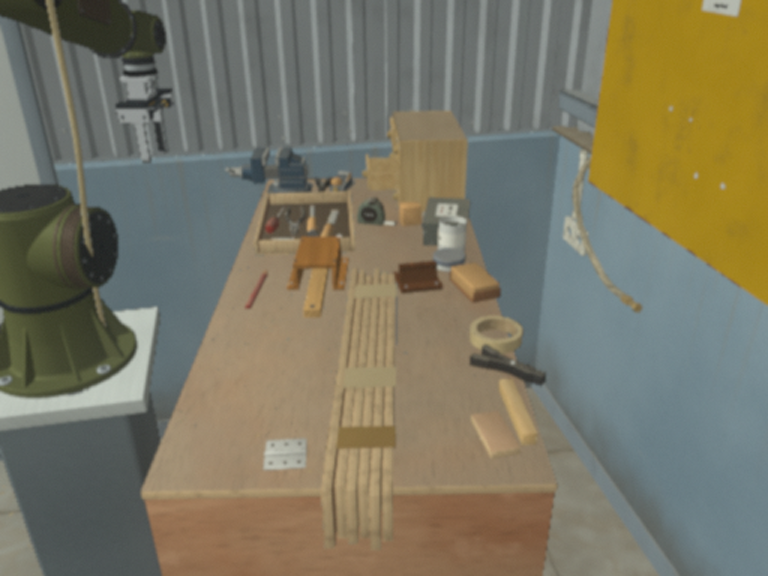

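The top view shows the rack at about (250,322), the bare end at about (348,340), the fulcrum at (300,220), the boards' left end at (345,280) and the pencil at (275,397), all in 1.5x pixels. I'll enlarge that area next.

Run:
```python
from h import *
shot('top','t1.png',(125,120,265,280),5*0.75)
shot('side','s1.png',(180,150,350,230),4.5)
```

```text
(no output)
```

View pics/t1.png

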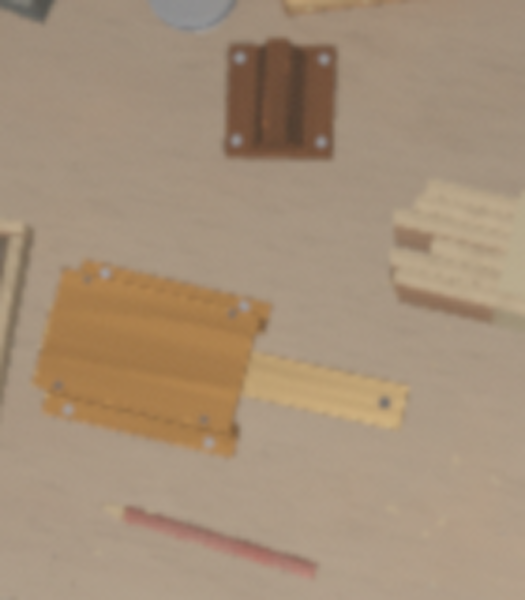

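View pics/s1.png

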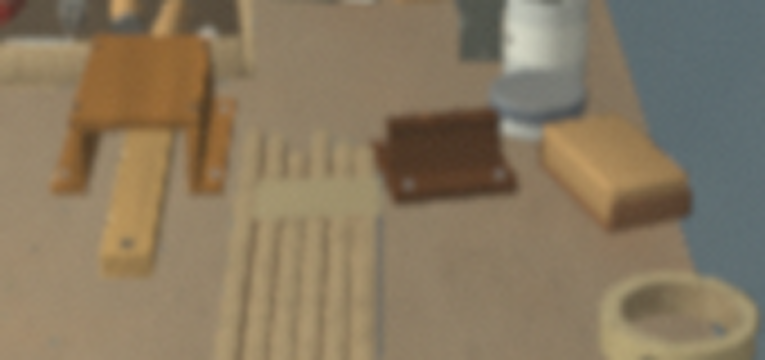

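The crops (3.75x top, 4.5x side) show the bar's end corners at (409,387) and (401,427), and its entry to the mouth at (253,352) and (246,397). The fulcrum screws are at (239,58) and (321,142), the pencil runs (110,508) to (315,572), and the boards' left end is at x≈393.

Run:
```python
from h import *
def P(l,z):
    r=[px2w('top',125+x/3.75,120+y/3.75,z) for x,y in l]; print(z,[list(map(float,q[:2])) for q in r]); return np.mean(r,0)
def S(l,z):
    r=[px2w('side',180+x/4.5,150+y/4.5,z) for x,y in l]; print('side',z,[list(map(float,q[:2])) for q in r]); return np.mean(r,0)
P([(409,387),(401,427),(384,402),(253,352),(246,397)],18)
print('fulc',P([(239,58),(323,59),(236,140),(321,142)],13))
print('foot',P([(230,43),(337,44),(333,158),(225,156)],12))
print('ridge',P([(266,42),(292,42),(260,147),(288,147)],46))
print('rack',P([(106,272),(244,306),(68,409),(208,442)],5))
print('racktop',P([(67,268),(258,318),(36,384),(236,424)],59))
P([(110,508),(315,572)],5)
P([(430,180),(393,212),(390,265),(398,290)],98)
S([(103,262),(152,266),(126,243)],18);S([(103,272),(150,276)],0)
S([(407,185),(500,175)],13); print(S([(390,117),(502,110),(393,150),(508,143)],46))
S([(240,130),(345,140),(380,180),(215,360)],98)
```

```text
18 [[464.5, 39.1], [434.2, 44.7], [452.9, 57.8], [489.7, 157.7], [455.5, 162.0]]
13 [[721.0, 176.0], [721.1, 110.5], [655.4, 176.3], [654.6, 110.5]]
fulc [688.025 143.325  13.   ]
12 [[733.3, 183.5], [733.6, 99.9], [642.3, 101.0], [642.8, 184.5]]
foot [688.    142.225  12.   ]
46 [[724.6, 151.8], [724.9, 132.0], [642.4, 154.0], [642.7, 132.8]]
ridge [683.65 142.65  46.  ]
5 [[551.8, 273.9], [526.7, 167.1], [446.1, 298.2], [422.2, 191.1]]
rack [486.7   232.575   5.   ]
59 [[545.8, 292.5], [510.2, 150.3], [459.5, 311.2], [431.9, 164.1]]
racktop [486.85  229.525  59.   ]
5 [[371.8, 263.2], [325.8, 107.7]]
98 [[607.5, 24.4], [583.5, 50.8], [544.6, 52.3], [526.4, 46.2]]
side 18 [[437.1, 32.8], [467.4, 20.6], [454.6, 54.9]]
side 0 [[437.9, 51.4], [467.6, 39.4]]
side 13 [[656.5, 103.9], [723.7, 104.3]]
side 46 [[654.0, 146.2], [734.2, 139.7], [644.2, 94.8], [723.8, 87.9]]
[689.05 117.15  46.  ]
side 98 [[531.1, 43.0], [593.8, 13.9], [603.2, -45.0], [473.0, -226.6]]
```

>>> arm_command(
  targets=[
    {"yaw":0.149},
    {"yaw":0.149},
    {"yaw":0.149},
    {"yaw":0.149},
    {"yaw":0.149},
    {"yaw":0.149},
    {"yaw":0.149},
    {"yaw":0.149},
    {"yaw":0.149},
    {"yaw":0.149},
  ],
)

```text
schema error: expected keys hand, x, y, z, yaw
```

>>> arm_command(
  targets=[
    {"x":-0.03,"y":0.033,"z":0.005},
    {"x":-0.03,"y":0.033,"z":0.005},
    {"x":-0.03,"y":0.033,"z":0.005},
    {"x":-0.03,"y":0.033,"z":0.005},
    {"x":-0.03,"y":0.033,"z":0.005},
    {"x":-0.03,"y":0.033,"z":0.005},
    {"x":-0.03,"y":0.033,"z":0.005},
    {"x":-0.03,"y":0.033,"z":0.005},
    {"x":-0.03,"y":0.033,"z":0.005},
    {"x":-0.03,"y":0.033,"z":0.005},
  ],
)

```text
schema error: expected keys hand, x, y, z, yaw
```

>>> arm_command(
  targets=[
    {"hand":1,"x":0,"y":0,"z":0,"yaw":0.149},
    {"hand":1,"x":0,"y":0,"z":0,"yaw":0.149},
    {"hand":1,"x":0,"y":0,"z":0,"yaw":0.149},
    {"hand":1,"x":0,"y":0,"z":0,"yaw":0.149},
    {"hand":1,"x":0,"y":0,"z":0,"yaw":0.149},
    {"hand":1,"x":0,"y":0,"z":0,"yaw":0.149},
    {"hand":1,"x":0,"y":0,"z":0,"yaw":0.149},
    {"hand":1,"x":0,"y":0,"z":0,"yaw":0.149},
    {"hand":1,"x":0,"y":0,"z":0,"yaw":0.149},
    {"hand":1,"x":0,"y":0,"z":0,"yaw":0.149},
  ],
)

```text
clock: 1.2
eef_pos: [147.1, 529.9, 205.3]
eef_rot: [-3.142, 0.0, 1.375]
wrist_force: [1.3, -0.9, 0.1]
finger_gap: 94.2
finger_force: 0.0
```

>>> arm_command(
  targets=[
    {"hand":1,"x":-0.03,"y":0.033,"z":0.005,"yaw":0},
    {"hand":1,"x":-0.03,"y":0.033,"z":0.005,"yaw":0},
    {"hand":1,"x":-0.03,"y":0.033,"z":0.005,"yaw":0},
    {"hand":1,"x":-0.03,"y":0.033,"z":0.005,"yaw":0},
    {"hand":1,"x":-0.03,"y":0.033,"z":0.005,"yaw":0},
    {"hand":1,"x":-0.03,"y":0.033,"z":0.005,"yaw":0},
    {"hand":1,"x":-0.03,"y":0.033,"z":0.005,"yaw":0},
    {"hand":1,"x":-0.03,"y":0.033,"z":0.005,"yaw":0},
    {"hand":1,"x":-0.03,"y":0.033,"z":0.005,"yaw":0},
    {"hand":1,"x":-0.03,"y":0.033,"z":0.005,"yaw":0},
  ],
)

```text
clock: 2.2
eef_pos: [415.3, 171.3, 155.4]
eef_rot: [3.141, -0.0, 1.381]
wrist_force: [1.0, 0.1, 0.3]
finger_gap: 94.3
finger_force: 0.0
```

>>> arm_command(
  targets=[
    {"hand":1,"x":-0.017,"y":0.0195,"z":0,"yaw":0},
    {"hand":1,"x":-0.017,"y":0.0195,"z":0,"yaw":0},
    {"hand":1,"x":-0.017,"y":0.0195,"z":0,"yaw":0},
    {"hand":0.2,"x":0,"y":0,"z":0.03,"yaw":0},
    {"hand":0.2,"x":0,"y":0,"z":0.03,"yaw":0},
    {"hand":0.2,"x":0,"y":0,"z":0.03,"yaw":0},
    {"hand":0.2,"x":0,"y":0,"z":0.03,"yaw":0},
    {"hand":0.2,"x":0,"y":0,"z":0,"yaw":0},
  ],
)

```text
clock: 3.0
eef_pos: [460.3, 111.5, 32.5]
eef_rot: [-3.136, 0.002, 1.381]
wrist_force: [-0.3, -0.3, 1.2]
finger_gap: 57.8
finger_force: 0.0
```

Run:
```python
from h import *
a=camera('top')[120:280,125:265,::-1];b=camera('side')[130:230,150:310,::-1]
cv2.imwrite('pics/c2.png',np.hstack([cv2.resize(a,(400,457),interpolation=2),cv2.copyMakeBorder(cv2.resize(b,(400,250),interpolation=2),0,207,0,0,0)]))
s=manip.read_state();print(s['eef_pos'],s['eef_rot'],s['finger_gap'])
```

```text
[462.49125407 111.90901423  36.03206644] [-3.14121104e+00  1.66800345e-04  1.38078762e+00] 56.63604629721042
```

View pics/c2.png

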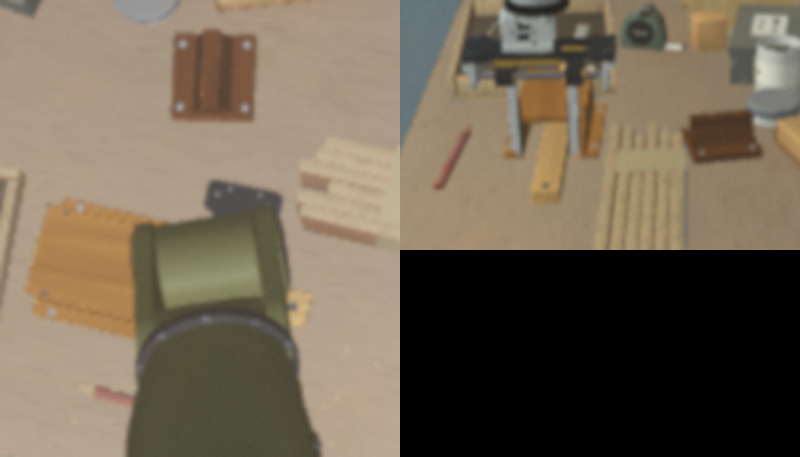

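Both views show the fingers straddling the bar (tips at about (515,150) and (574,150) in the side crop) and the body clear of the boards. I'll go down and grip.

>>> arm_command(
  targets=[
    {"hand":0.2,"x":0,"y":0,"z":0.016,"yaw":0},
    {"hand":0.2,"x":0,"y":0,"z":0.016,"yaw":0},
    {"hand":0.2,"x":0,"y":0,"z":0,"yaw":0},
    {"hand":-1,"x":0,"y":0,"z":0,"yaw":0},
    {"hand":-1,"x":0,"y":0,"z":0,"yaw":0},
    {"hand":-1,"x":0,"y":0,"z":0,"yaw":0},
    {"hand":-1,"x":0,"y":0,"z":0,"yaw":0},
    {"hand":-1,"x":0,"y":0,"z":0,"yaw":0},
  ],
  newtons=15,
)

```text
clock: 3.9
eef_pos: [463.1, 112.0, 4.5]
eef_rot: [3.14, -0.001, 1.381]
wrist_force: [-0.2, -0.1, 8.0]
finger_gap: 34.1
finger_force: 15.0
```

>>> arm_command(
  targets=[
    {"hand":-1,"x":0,"y":0,"z":-0.007,"yaw":0},
    {"hand":-1,"x":0,"y":0,"z":-0.007,"yaw":0},
    {"hand":-1,"x":-0.01,"y":0,"z":0,"yaw":0},
    {"hand":-1,"x":-0.01,"y":0,"z":0,"yaw":0},
    {"hand":-1,"x":-0.01,"y":0,"z":0,"yaw":0},
    {"hand":-1,"x":-0.01,"y":0,"z":0,"yaw":0},
  ],
  newtons=15,
)

```text
clock: 4.5
eef_pos: [454.4, 71.6, 17.2]
eef_rot: [-3.141, 0.0, 1.38]
wrist_force: [0.9, 1.8, -1.4]
finger_gap: 33.8
finger_force: 14.9
```

>>> arm_command(
  targets=[
    {"hand":-1,"x":-0.015,"y":-0.001,"z":0,"yaw":0},
    {"hand":-1,"x":-0.015,"y":-0.001,"z":0,"yaw":0},
    {"hand":-1,"x":-0.015,"y":-0.001,"z":0,"yaw":0},
    {"hand":-1,"x":-0.015,"y":-0.001,"z":0,"yaw":0},
    {"hand":-1,"x":-0.015,"y":-0.001,"z":0,"yaw":0},
    {"hand":-1,"x":-0.015,"y":-0.001,"z":0,"yaw":0},
    {"hand":-1,"x":-0.015,"y":-0.001,"z":0,"yaw":0},
    {"hand":-1,"x":-0.015,"y":-0.001,"z":0,"yaw":0},
    {"hand":-1,"x":-0.015,"y":-0.001,"z":0,"yaw":0},
    {"hand":-1,"x":-0.015,"y":-0.001,"z":0,"yaw":0},
  ],
  newtons=15,
)

```text
clock: 5.5
eef_pos: [416.0, -73.9, 17.3]
eef_rot: [-3.141, -0.0, 1.38]
wrist_force: [0.6, 1.5, -1.9]
finger_gap: 33.8
finger_force: 14.9
```

Run:
```python
from h import *
a=camera('top')[160:290,125:335,::-1];b=camera('side')[130:260,150:310,::-1]
cv2.imwrite('pics/c3.png',np.hstack([cv2.resize(a,(480,297),interpolation=2),cv2.copyMakeBorder(cv2.resize(b,(320,260),interpolation=2),0,37,0,0,0)]))
s=manip.read_state();print(s['eef_pos'],s['eef_rot'],s['finger_gap'],s['wrist_force'])
```

```text
[415.95331305 -74.35079665  17.33886384] [-3.14115049e+00  3.23045164e-04  1.37890928e+00] 33.81258521033449 [-0.48777767 -0.55784085 -0.12153237]
```

View pics/c3.png

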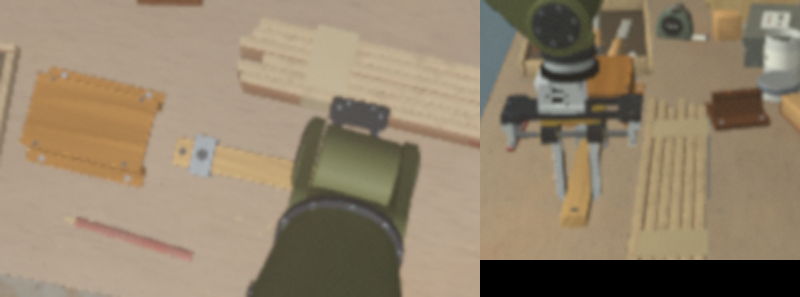

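The arm is out of the rack: heavy end at about (174,152) and weight at (203,155), against the rack's mouth at about (150,140). I'll shift it away from the boards, lower it and release.

>>> arm_command(
  targets=[
    {"hand":-1,"x":-0.005,"y":-0.015,"z":0,"yaw":0},
    {"hand":-1,"x":-0.005,"y":-0.015,"z":0,"yaw":0},
    {"hand":-1,"x":-0.005,"y":-0.015,"z":0,"yaw":0},
    {"hand":-1,"x":0,"y":0,"z":0,"yaw":0},
    {"hand":-1,"x":0,"y":0,"z":0.007,"yaw":0},
    {"hand":-1,"x":0,"y":0,"z":0.005,"yaw":0},
    {"hand":-1,"x":0,"y":0,"z":0,"yaw":0},
    {"hand":0.1,"x":0,"y":0,"z":0,"yaw":0},
    {"hand":0.1,"x":0,"y":0,"z":0,"yaw":0},
    {"hand":0.1,"x":0,"y":0,"z":0,"yaw":0},
  ],
  newtons=15,
)

```text
clock: 6.6
eef_pos: [369.7, -79.0, 5.5]
eef_rot: [3.142, -0.0, 1.381]
wrist_force: [0.4, -0.5, 0.3]
finger_gap: 51.1
finger_force: 0.0
```

>>> arm_command(
  targets=[
    {"hand":0.1,"x":0,"y":0,"z":0,"yaw":0},
    {"hand":0.1,"x":0,"y":0,"z":0,"yaw":0},
    {"hand":0.1,"x":0,"y":0,"z":-0.03,"yaw":0},
    {"hand":0.1,"x":0,"y":0,"z":-0.04,"yaw":0},
    {"hand":0.1,"x":0,"y":0,"z":-0.05,"yaw":0},
    {"hand":0.1,"x":-0.05,"y":0,"z":0,"yaw":0},
    {"hand":0.1,"x":-0.05,"y":0,"z":0,"yaw":0},
    {"hand":0.1,"x":-0.05,"y":0,"z":0,"yaw":0},
    {"hand":0.1,"x":-0.05,"y":0,"z":0,"yaw":0},
  ],
)

```text
clock: 7.5
eef_pos: [331.1, -277.3, 125.8]
eef_rot: [3.141, 0.0, 1.381]
wrist_force: [1.2, 0.8, -0.9]
finger_gap: 51.8
finger_force: 0.0
```

Run:
```python
from h import *
shot('top','t4.png',(155,180,315,290),5)
s=manip.read_state();print(s['clock'],s['eef_pos'],s['eef_rot'],s['finger_gap'],s['wrist_force'])
```

```text
7.55 [ 329.97955004 -282.8532888   125.88101407] [3.14032501e+00 2.30790557e-03 1.37797318e+00] 51.242229021785526 [-1.53869742 -0.19293747 -1.30903564]
```

View pics/t4.png

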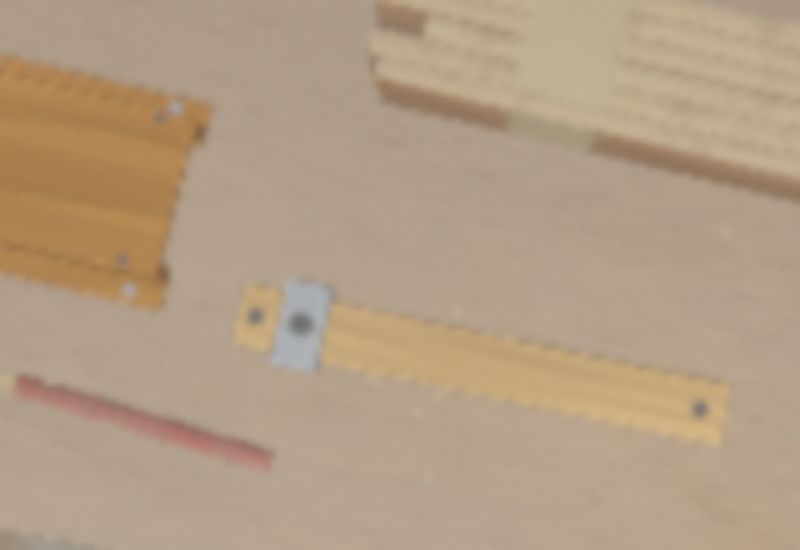

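Crop (5x): the arm lies clear of the rack. Its heavy end is at (240,316), its bare end at (725,413), and the weight's corners are (287,281), (333,289), (317,371) and (273,363).

```bash
cat > w.py <<'E'
from h import *
def P(l,z): return np.array([px2w('top',155+x/5,180+y/5,z)[:2] for x,y in l])
E
python3 - <<'E'
from w import *
h=P([(244,286),(236,345)],18).mean(0);b=P([(730,383),(720,443)],18).mean(0)
w=P([(287,281),(333,289),(317,371),(273,363)],30).mean(0); w2=P([(300,323)],39)[0]
u=(h-b)/np.linalg.norm(h-b);m=(h+b)/2
print(h,b,np.linalg.norm(h-b),np.arctan2(u[1],u[0]),m,(w-m)@u,(w2-m)@u,(w2-m)@[-u[1],u[0]])
d=.53*((w-m)@u+(w2-m)@u)/2; print('bal',d,m+d*u)
s=manip.read_state()
def rel(x,y):
    p=s['eef_pos'];yw=s['eef_rot'][2];t=np.array([x,y])-p[:2];print('tool',t@[np.cos(yw),np.sin(yw)],t@[np.sin(yw),-np.cos(yw)],'yaw',yw)
rel(*(m+d*u))
c=lambda u_,v_:px2w('top',u_,v_,6)
print('hinge',c(370,260),'roll',px2w('top',288,119,24),'block',px2w('top',218,110,40),'tin',px2w('top',176,115,26))
E
```

```text
[407.35 125.6 ] [ 355.9  -147.45] 277.85500715301134 1.384552983341619 [381.625 -10.925] 102.42516066780031 103.49939450313168 -1.5367457451103568
bal 54.57000712029698 [391.72964737  42.7013161 ]
tool 331.3543497973142 -1.780495193776127 yaw 1.3779731753971842
hinge [ 365.5 -347.5    6. ] roll [ 771.6 -114.    24. ] block [790.7  90.4  40. ] tin [778.5 213.4  26. ]
```

>>> arm_command(
  targets=[
    {"hand":0.2,"x":0.047,"y":0,"z":0,"yaw":0},
    {"hand":0.2,"x":0.047,"y":0,"z":0,"yaw":0},
    {"hand":0.2,"x":0.047,"y":0,"z":0,"yaw":0},
    {"hand":0.2,"x":0.047,"y":0,"z":0,"yaw":0},
    {"hand":0.2,"x":0.047,"y":0,"z":0,"yaw":0},
    {"hand":0.2,"x":0.047,"y":0,"z":0,"yaw":0},
    {"hand":0.2,"x":0.047,"y":0,"z":0,"yaw":0},
    {"hand":0.2,"x":0,"y":0,"z":0,"yaw":0},
    {"hand":0.2,"x":0,"y":0,"z":0,"yaw":0},
    {"hand":0.2,"x":0,"y":0,"z":0,"yaw":0},
  ],
)

```text
clock: 8.55
eef_pos: [393.8, 46.9, 125.4]
eef_rot: [-3.141, 0.0, 1.38]
wrist_force: [-0.4, -0.4, 0.6]
finger_gap: 56.1
finger_force: 0.0
```

>>> arm_command(
  targets=[
    {"hand":0.2,"x":-0.0045,"y":-0.001,"z":0.03,"yaw":0},
    {"hand":0.2,"x":0,"y":0,"z":0.03,"yaw":0},
    {"hand":0.2,"x":0,"y":0,"z":0.03,"yaw":0},
    {"hand":0.2,"x":0,"y":0,"z":0.02,"yaw":0},
    {"hand":0.2,"x":0,"y":0,"z":0.011,"yaw":0},
    {"hand":0.2,"x":0,"y":0,"z":0,"yaw":0},
    {"hand":-1,"x":0,"y":0,"z":0,"yaw":0},
    {"hand":-1,"x":0,"y":0,"z":0,"yaw":0},
    {"hand":-1,"x":0,"y":0,"z":0,"yaw":0},
    {"hand":-1,"x":0,"y":0,"z":0,"yaw":0},
  ],
  newtons=25,
)

```text
clock: 9.55
eef_pos: [392.9, 43.4, 5.2]
eef_rot: [3.14, -0.0, 1.381]
wrist_force: [-0.1, -0.9, 7.5]
finger_gap: 33.7
finger_force: 25.0
```

>>> arm_command(
  targets=[
    {"hand":-1,"x":0,"y":0,"z":0,"yaw":0},
    {"hand":-1,"x":0,"y":0,"z":-0.01,"yaw":0},
    {"hand":-1,"x":0,"y":0,"z":-0.02,"yaw":0},
    {"hand":-1,"x":0,"y":0,"z":-0.03,"yaw":0},
    {"hand":-1,"x":0,"y":0,"z":-0.03,"yaw":0},
    {"hand":-1,"x":0,"y":0,"z":-0.03,"yaw":0},
    {"hand":-1,"x":0,"y":0,"z":-0.03,"yaw":0},
    {"hand":-1,"x":0,"y":0,"z":0,"yaw":0},
    {"hand":-1,"x":0,"y":0,"z":0,"yaw":0},
  ],
)

```text
clock: 10.45
eef_pos: [391.8, 43.5, 154.2]
eef_rot: [3.141, -0.0, 1.381]
wrist_force: [0.1, -0.6, -3.6]
finger_gap: 33.6
finger_force: 25.0
```

Run:
```python
from h import *
a=camera('top')[160:290,145:335,::-1];b=camera('side')[100:260,150:310,::-1]
cv2.imwrite('pics/c5.png',np.hstack([cv2.resize(a,(380,400),interpolation=2),cv2.resize(b,(400,400),interpolation=2)]))
s=manip.read_state();print(s['clock'],s['eef_pos'],s['eef_rot'],s['finger_gap'],s['wrist_force'],s['moment'])
```

```text
10.55 [391.3247038   43.40450354 153.15383698] [-3.13930156e+00  4.74875792e-04  1.38080045e+00] 33.67428149438338 [-0.74269833  0.56578212 -3.6663769 ] [-0.11427442  0.06598999  0.0320623 ]
```

View pics/c5.png

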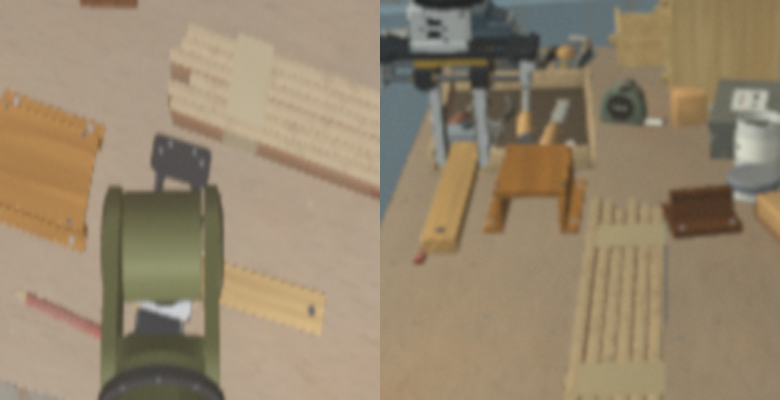

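The arm is lifted clear. Its hole shows at (311,310) in the top half and (441,229) in the side half. Next I check whether it hangs level, average the moment, and work out the move to the fulcrum.

Run:
```python
from h import *
for z in (136,151,166,181): print(z,w2px('side',[357.5,-132,z]),w2px('top',[357.5,-132,z]))
M=[];F=[]
for i in range(12):
    camera('side'); s=manip.read_state(); M.append(s['moment']);F.append(s['wrist_force'])
print(np.mean(M,0),np.std(M,0),np.mean(F,0))
p=s['eef_pos'];yw=s['eef_rot'][2];t=np.array([686,143])-p[:2]
print(p,yw,t@[np.cos(yw),np.sin(yw)],t@[np.sin(yw),-np.cos(yw)],s['joints'].round(2))
```

```text
136 [174.8 202.3] [299. 261.]
151 [174.2 196.9] [299.6 260.8]
166 [173.6 191.4] [300.3 260.7]
181 [173.1 185.9] [300.9 260.5]
[-0.07525434  0.0773835   0.0035781 ] [0.01954375 0.02047698 0.02103948] [-0.03362842 -0.06206094 -3.22055   ]
[392.12144415  43.42338629 154.40345281] 1.3807783477850664 153.29108612709345 269.7813012490581 [0.02 0.   1.99 0.   1.15 0.21]
```

The bar hangs level: at z=166 the prediction is (173.6,191.4) and I observe (174.4,191.6). Now I'll carry it over the ridge.

>>> arm_command(
  targets=[
    {"hand":-1,"x":0,"y":0,"z":0,"yaw":-0.095},
    {"hand":-1,"x":0,"y":0,"z":0,"yaw":-0.095},
    {"hand":-1,"x":0.0125,"y":0.0365,"z":0,"yaw":0},
    {"hand":-1,"x":0.0125,"y":0.0365,"z":0,"yaw":0},
    {"hand":-1,"x":0.0125,"y":0.0365,"z":0,"yaw":0},
    {"hand":-1,"x":0.0125,"y":0.0365,"z":0,"yaw":0},
    {"hand":-1,"x":0.0125,"y":0.0365,"z":0,"yaw":0},
    {"hand":-1,"x":0.0125,"y":0.0365,"z":0,"yaw":0},
    {"hand":-1,"x":0.0125,"y":0.0365,"z":0,"yaw":0},
    {"hand":-1,"x":0.0125,"y":0.0365,"z":0,"yaw":0},
  ],
)

```text
clock: 12.15
eef_pos: [685.4, 144.0, 154.0]
eef_rot: [-3.141, 0.0, 1.571]
wrist_force: [0.2, -0.5, -2.7]
finger_gap: 33.7
finger_force: 25.0
```

>>> arm_command(
  targets=[
    {"hand":-1,"x":0,"y":0,"z":0.01,"yaw":0},
    {"hand":-1,"x":0,"y":0,"z":0.02,"yaw":0},
    {"hand":-1,"x":0,"y":0,"z":0.02,"yaw":0},
    {"hand":-1,"x":0,"y":0,"z":0.01,"yaw":0},
    {"hand":-1,"x":0,"y":0,"z":0,"yaw":0},
    {"hand":-1,"x":0,"y":0,"z":0,"yaw":0},
  ],
)

```text
clock: 12.75
eef_pos: [684.3, 143.4, 95.3]
eef_rot: [3.141, -0.0, 1.571]
wrist_force: [-0.1, -0.3, -2.2]
finger_gap: 33.5
finger_force: 25.0
```

Run:
```python
from h import *
a=camera('top')[100:260,125:285,::-1];b=camera('side')[110:230,200:360,::-1]
cv2.imwrite('pics/c6.png',np.hstack([cv2.resize(a,(400,400),interpolation=2),cv2.copyMakeBorder(cv2.resize(b,(400,300),interpolation=2),0,100,0,0,0)]))
s=manip.read_state();print(s['clock'],s['eef_pos'],s['eef_rot'],s['finger_gap'],s['wrist_force'],s['moment'])
```

```text
12.85 [684.59899274 143.47138712  95.83588201] [ 3.13974404e+00 -2.64566230e-04  1.57078534e+00] 33.932625224509856 [ 0.94645075 -0.17220163 -2.56046817] [-0.03216567  0.02411345 -0.04074321]
```

View pics/c6.png

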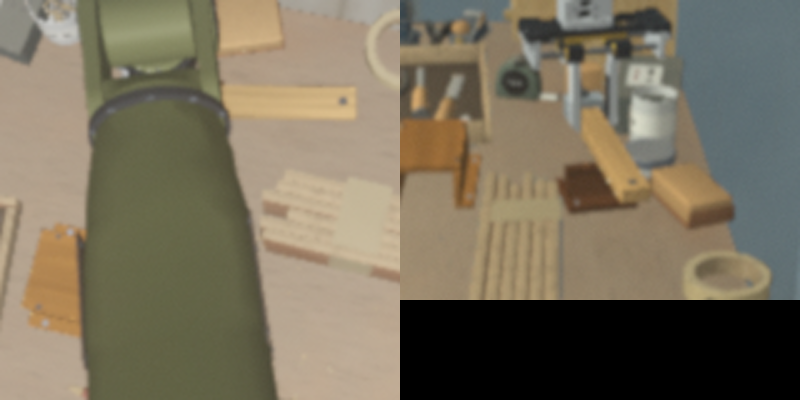

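The bar is level over the fulcrum, with its hole end at (343,100) in the top half, clear of the boards. I'll lower it to contact.

>>> arm_command(
  targets=[
    {"hand":-1,"x":0,"y":0,"z":0.012,"yaw":0},
    {"hand":-1,"x":0,"y":0,"z":0.012,"yaw":0},
    {"hand":-1,"x":0,"y":0,"z":0.01,"yaw":0},
    {"hand":-1,"x":0,"y":0,"z":0.006,"yaw":0},
    {"hand":-1,"x":0,"y":0,"z":0.002,"yaw":0},
    {"hand":-1,"x":0,"y":0,"z":0,"yaw":0},
    {"hand":-1,"x":0,"y":0,"z":0,"yaw":0},
  ],
)

```text
clock: 13.55
eef_pos: [684.4, 143.5, 52.9]
eef_rot: [3.141, -0.0, 1.571]
wrist_force: [0.4, -0.2, -3.2]
finger_gap: 33.4
finger_force: 25.0
```

>>> arm_command(
  targets=[
    {"hand":-1,"x":0,"y":0,"z":0.002,"yaw":0},
    {"hand":-1,"x":0,"y":0,"z":0,"yaw":0},
    {"hand":-1,"x":0,"y":0,"z":0,"yaw":0},
  ],
)

```text
clock: 13.85
eef_pos: [684.5, 143.5, 51.3]
eef_rot: [3.14, -0.0, 1.571]
wrist_force: [-2.2, 0.6, 5.1]
finger_gap: 33.7
finger_force: 25.0
```

>>> arm_command(
  targets=[
    {"hand":-1,"x":0,"y":0,"z":-0.001,"yaw":0},
    {"hand":-1,"x":0,"y":0,"z":0,"yaw":0},
    {"hand":-0.05,"x":0,"y":0,"z":0,"yaw":0},
    {"hand":-0.05,"x":0,"y":0,"z":0,"yaw":0},
    {"hand":-0.05,"x":0,"y":0,"z":0,"yaw":0},
    {"hand":-0.05,"x":0,"y":0,"z":0,"yaw":0},
  ],
)

```text
clock: 14.45
eef_pos: [684.2, 143.4, 51.4]
eef_rot: [3.142, 0.0, 1.571]
wrist_force: [-0.0, -0.3, 1.0]
finger_gap: 44.7
finger_force: 0.0
```

Run:
```python
from h import *
shot('side','s7.png',(240,140,340,220),6)
for z in (44,54,64,74,84): print(z,w2px('side',[685,-35,z]),w2px('top',[685,-35,z]))
```

```text
44 [291.6 202.3] [261.  145.7]
54 [291.7 199.3] [261.1 144.8]
64 [291.8 196.2] [261.3 143.9]
74 [291.9 193. ] [261.4 142.9]
84 [292.  189.9] [261.5 142. ]
```

View pics/s7.png

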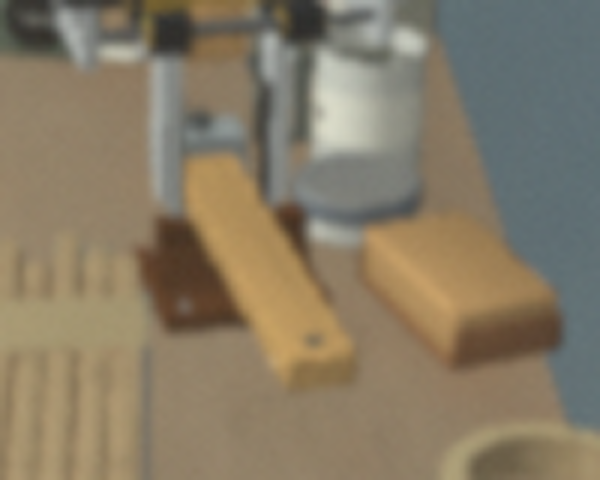

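The bar rests level by itself: its hole at (314,340) gives (292.3,196.7), against (291.8,196.2) predicted for level. I'll open a little more and retreat upward.

>>> arm_command(
  targets=[
    {"hand":0.1,"x":0,"y":0,"z":0,"yaw":0},
    {"hand":0.1,"x":0,"y":0,"z":0,"yaw":0},
    {"hand":0.1,"x":0,"y":0,"z":-0.01,"yaw":0},
    {"hand":0.1,"x":0,"y":0,"z":-0.02,"yaw":0},
    {"hand":0.1,"x":0,"y":0,"z":-0.03,"yaw":0},
    {"hand":0.1,"x":0,"y":0,"z":-0.04,"yaw":0},
    {"hand":0.1,"x":0,"y":0,"z":-0.03,"yaw":0},
    {"hand":0.1,"x":0,"y":0,"z":0,"yaw":0},
    {"hand":0.1,"x":0,"y":0,"z":0,"yaw":0},
    {"hand":0.1,"x":0,"y":0,"z":0,"yaw":0},
  ],
)

```text
clock: 15.5
eef_pos: [683.7, 143.3, 180.2]
eef_rot: [-3.14, 0.0, 1.571]
wrist_force: [-0.6, 0.1, -0.7]
finger_gap: 51.7
finger_force: 0.0
```

Run:
```python
from h import *
shot('side','s8.png',(240,140,340,220),6)
```

```text
(no output)
```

View pics/s8.png

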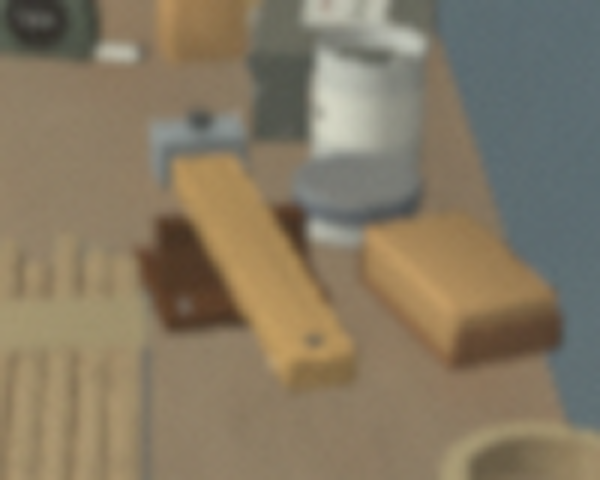

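The gripper is clear and the bar hasn't moved: its hole is still at (314,340) and the weight is on top at (200,140). Handing in.

```bash
python3 -c "
from cell import manip
print(manip.sign_off())"
```

```text
the job is handed in; nothing more can be done
None
```

The counterweight arm was drawn out, laid flat and let go, then picked up again, and at the last look it lay level by itself across the fulcrum's ridge, counterweight on top; I handed the job in at about 15.6 s, no verdict was shown, and the robot went nowhere near the pencil, hinge, tin or tape roll.

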